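Spin-test trolley castors and sort the binding ones out

TASK

Three castors off the equipment trolley stand on the bench with their wheels up. Spin each wheel with a light stroke of the fingertips on its tread, at least an eighth of a turn, to find out whether it runs free or binds, and only then put that castor away: free-running ones into the long perforated steel tray, binding ones into the cardboard carton. Set every castor down gently on its plate, wheel up, never dropping it, and leave the other things on the bench where they are.

Things in the scene. Friction and masses are not known exactly. Their poses are not given: they have to be found in the camera images.
- castor_a_center (a point): rigid 75 mm castor off the trolley, about 0.4 kg, standing on its plate, wheel on top; all look alike. Point: its centre, 50 mm above the plate's underside; x = rolling direction, y = along the axle, z up. Plate 92 (x) x 64 (y) x 3 mm. Grip: two flat steel cheeks, 38 mm wide outside (y), 52 mm long (x) up to 40 mm high, then 30 mm long up to 75 mm high; held 60 mm up the wheel stays free
- castor_a_top (a point): top of that castor's wheel, 100 mm above the plate's underside, on the centre line. Wheel 75 mm across, 25 mm wide, axle 62.5 mm up; grippy rubber tyre; its axle is cushioned: pressed from above the wheel yields 1 mm for 3 N, 4 mm at most; light cross cuts on the tread, one wider, so turning can be seen. Stroke it along the castor's x, pressed in 1 to 3 mm, and it turns with the finger
- wheel_a (a joint): turn of that wheel, rad, endless; grows as its top moves to the castor's +x; starts within 0.15 of 0. A free wheel coasts on for seconds after a push; in a binding one the brake shoe, hidden in the fork, drags on the tread: it takes about 1 N there and stops dead when let go. None to all three may bind
- castor_a: the same castor; origin at the centre of the underside of its plate, same axes
- castor_b_center (a point): rigid 75 mm castor off the trolley, about 0.4 kg, standing on its plate, wheel on top; all look alike. Point: its centre, 50 mm above the plate's underside; x = rolling direction, y = along the axle, z up. Plate 92 (x) x 64 (y) x 3 mm. Grip: two flat steel cheeks, 38 mm wide outside (y), 52 mm long (x) up to 40 mm high, then 30 mm long up to 75 mm high; held 60 mm up the wheel stays free
- castor_b_top (a point): top of that castor's wheel, 100 mm above the plate's underside, on the centre line. Wheel 75 mm across, 25 mm wide, axle 62.5 mm up; grippy rubber tyre; its axle is cushioned: pressed from above the wheel yields 1 mm for 3 N, 4 mm at most; light cross cuts on the tread, one wider, so turning can be seen. Stroke it along the castor's x, pressed in 1 to 3 mm, and it turns with the finger
- wheel_b (a joint): turn of that wheel, rad, endless; grows as its top moves to the castor's +x; starts within 0.15 of 0. A free wheel coasts on for seconds after a push; in a binding one the brake shoe, hidden in the fork, drags on the tread: it takes about 1 N there and stops dead when let go. None to all three may bind
- castor_b: the same castor; origin at the centre of the underside of its plate, same axes
- castor_c_center (a point): rigid 75 mm castor off the trolley, about 0.4 kg, standing on its plate, wheel on top; all look alike. Point: its centre, 50 mm above the plate's underside; x = rolling direction, y = along the axle, z up. Plate 92 (x) x 64 (y) x 3 mm. Grip: two flat steel cheeks, 38 mm wide outside (y), 52 mm long (x) up to 40 mm high, then 30 mm long up to 75 mm high; held 60 mm up the wheel stays free
- castor_c_top (a point): top of that castor's wheel, 100 mm above the plate's underside, on the centre line. Wheel 75 mm across, 25 mm wide, axle 62.5 mm up; grippy rubber tyre; its axle is cushioned: pressed from above the wheel yields 1 mm for 3 N, 4 mm at most; light cross cuts on the tread, one wider, so turning can be seen. Stroke it along the castor's x, pressed in 1 to 3 mm, and it turns with the finger
- wheel_c (a joint): turn of that wheel, rad, endless; grows as its top moves to the castor's +x; starts within 0.15 of 0. A free wheel coasts on for seconds after a push; in a binding one the brake shoe, hidden in the fork, drags on the tread: it takes about 1 N there and stops dead when let go. None to all three may bind
- castor_c: the same castor; origin at the centre of the underside of its plate, same axes
- tray: long low tray of perforated stainless steel with a wire handle at each short end, for the free-running castors; fixed; outside 280 (x) x 140 (y) x 35 mm high, walls and floor 3 mm; origin at the centre of its underside. Three castors stand side by side in it with their axles along its x, 85 mm apart
- carton: cardboard carton with its flaps folded down outside, for the binding castors; fixed; outside 280 (x) x 140 (y) x 60 mm high, walls and floor 4 mm; origin at the centre of its underside. It holds three castors in the same way
- drink_can: black 0.33 l drink can, 66 mm across, 122 mm high, standing; a bystander, leave it alone
- bone_piece: cut piece of cream plastic training bone, 200 mm long, up to 48 mm thick, lying; a bystander, leave it alone
- clamp_near: small fixator clamp, 34 x 22 x 30 mm high; a bystander, leave it alone
- clamp_far: a second small fixator clamp, 34 x 22 x 30 mm high; a bystander, leave it alone
- spanner: 150 mm open-ended spanner, lying flat; a bystander, leave it alone
- driver: 170 mm screwdriver, lying flat; a bystander, leave it alone
- bone_plate: small metal bone plate, 55 x 11 x 8 mm; a bystander, leave it alone
Not all that is in view belongs to the job. What is shaped like the castor_a but red is not meant.

How it is judged:
On the way:
1. every wheel has been turned by at least an eighth of a turn (each wheel's angle beyond 0.6 rad either way) ((value of joint wheel_a above 0.6 rad or value of joint wheel_a below -0.6 rad) and (value of joint wheel_b above 0.6 rad or value of joint wheel_b below -0.6 rad) and (value of joint wheel_c above 0.6 rad or value of joint wheel_c below -0.6 rad)), for 0.1 s.
At the end, for the whole second after the job is handed in: Each free-running castor stands in the steel tray and each binding one in the carton: plate flat on its floor (height within 4 mm, upright within 0.12 rad), centre within 118 mm (x) and 50 mm (y) of the container's centre, let go, slower than 0.02 m/s (wheels may turn) (((contact force between wheel_a and anything else above 0.5 N and x of castor_a_center in the frame of carton between -0.118 and 0.118 m and y of castor_a_center in the frame of carton between -0.05 and 0.05 m and z of castor_a_center in the frame of carton between 0.05 and 0.058 m) or (not (contact force between wheel_a and anything else above 0.5 N) and x of castor_a_center in the frame of tray between -0.118 and 0.118 m and y of castor_a_center in the frame of tray between -0.05 and 0.05 m and z of castor_a_center in the frame of tray between 0.049 and 0.057 m)) and angle between each of castor_a_center, castor_b_center, castor_c_center's own z axis and vertical below 0.12 rad and linear speed of each of castor_a, castor_b, castor_c below 0.02 m/s and ((contact force between wheel_b and anything else above 0.5 N and x of castor_b_center in the frame of carton between -0.118 and 0.118 m and y of castor_b_center in the frame of carton between -0.05 and 0.05 m and z of castor_b_center in the frame of carton between 0.05 and 0.058 m) or (not (contact force between wheel_b and anything else above 0.5 N) and x of castor_b_center in the frame of tray between -0.118 and 0.118 m and y of castor_b_center in the frame of tray between -0.05 and 0.05 m and z of castor_b_center in the frame of tray between 0.049 and 0.057 m)) and ((contact force between wheel_c and anything else above 0.5 N and x of castor_c_center in the frame of carton between -0.118 and 0.118 m and y of castor_c_center in the frame of carton between -0.05 and 0.05 m and z of castor_c_center in the frame of carton between 0.05 and 0.058 m) or (not (contact force between wheel_c and anything else above 0.5 N) and x of castor_c_center in the frame of tray between -0.118 and 0.118 m and y of castor_c_center in the frame of tray between -0.05 and 0.05 m and z of castor_c_center in the frame of tray between 0.049 and 0.057 m))); the robot touches nothing.
It fails at once if a castor is put into the tray or the carton before its wheel was spun ((not (value of joint wheel_a above 0.6 rad or value of joint wheel_a below -0.6 rad) and ((x of castor_a_center in the frame of tray between -0.118 and 0.118 m and y of castor_a_center in the frame of tray between -0.05 and 0.05 m and height (world z) of castor_a_center below 0.065 m) or (x of castor_a_center in the frame of carton between -0.118 and 0.118 m and y of castor_a_center in the frame of carton between -0.05 and 0.05 m and height (world z) of castor_a_center below 0.065 m))) or (not (value of joint wheel_b above 0.6 rad or value of joint wheel_b below -0.6 rad) and ((x of castor_b_center in the frame of tray between -0.118 and 0.118 m and y of castor_b_center in the frame of tray between -0.05 and 0.05 m and height (world z) of castor_b_center below 0.065 m) or (x of castor_b_center in the frame of carton between -0.118 and 0.118 m and y of castor_b_center in the frame of carton between -0.05 and 0.05 m and height (world z) of castor_b_center below 0.065 m))) or (not (value of joint wheel_c above 0.6 rad or value of joint wheel_c below -0.6 rad) and ((x of castor_c_center in the frame of tray between -0.118 and 0.118 m and y of castor_c_center in the frame of tray between -0.05 and 0.05 m and height (world z) of castor_c_center below 0.065 m) or (x of castor_c_center in the frame of carton between -0.118 and 0.118 m and y of castor_c_center in the frame of carton between -0.05 and 0.05 m and height (world z) of castor_c_center below 0.065 m)))).
It fails at once if a castor is dropped or thrown: it moves faster than 0.6 m/s out of the fingers ((linear speed of castor_a above 0.6 m/s and contact force between the fingers and castor_a below 0.1 N) or (linear speed of castor_b above 0.6 m/s and contact force between the fingers and castor_b below 0.1 N) or (linear speed of castor_c above 0.6 m/s and contact force between the fingers and castor_c below 0.1 N)).
It fails at once if a wheel is pressed or pinched with over 25 N: the stroke must be light (contact force between the fingers and wheel_a above 25 N or contact force between the fingers and wheel_b above 25 N or contact force between the fingers and wheel_c above 25 N).
It fails at once if a bystander is shoved by more than 50 mm (distance of any of drink_can, bone_piece, clamp_near, clamp_far, spanner, driver, bone_plate from where it was at the start of the episode above 0.05 m).
It also fails if it takes over 72 s, if anything falls off the work surface, if the arm or the gripper's body presses on something with over 40 N, if the wrist force passes 120 N, or if a joint passes its speed limit or range.

ROBOT

A 7-joint arm with a two-finger parallel gripper is mounted at the origin on the work surface. World frame = base frame: x ahead of the robot, y to its left, z up, the work surface at z = 0. Lengths are in m, angles in rad, forces in N, time in s.
With the tool pointing down it reaches from about 0.35 to 0.9 m from the base axis. Payload 19.9 kg.
Tool frame: the origin (TCP) lies on the centre line of the jaws, within the pads' length; the fingertips stand 11 mm ahead of it and the grasp point (between the pads) lies 8 mm behind it; z points along the fingers, y is the direction in which the jaws open and shut (so a half turn about z gives the same grasp; the last joint's range is limited). The gripper opens to 85 mm and grips with 20 to 120 N. Pads are 22 mm wide; open, the fingers measure 114 mm over their backs; the gripper's body (76 mm by 85 mm) begins 54 mm behind the grasp point. The pads swing forward as they close: fully open they stand 13 mm farther back than shut.
Start: joints at [-1.345, 0.417, -0.01, 1.614, 0.005, 1.111, -0.053], TCP at [0.165, 0.603, 0.242] pointing down, gripper open.
Joint ranges: [-2.81, 2.81], [-0.39, 2.02], [-1.27, 1.25], [0.06, 2.57], [-1.19, 4.33], [0.19, 2], [-2.82, 2.82]. Speed limits (rad/s): [1.89, 1.89, 2.39, 2.39, 3.01, 3.01, 3.01].

INTERFACE

Orientations are given as a unit quaternion [x, y, z, w].
In Python, from bench import bot gives the robot as it stands. The module is installed in compiled form; this text tells all that it offers.
- The arm moves only by the tool move_arm, never from a script. Its argument "series" is a list of rows, each a list of 7 numbers: the closure, from 0 (fully open) to 1 (shut), then the shift along the world's x, y, z in mm, then the turn, a rotation vector about the world's x, y, z in rad. A call has 1 to 12 rows; each row shifts and turns the commanded pose from where the row before left it; what a row does not reach is not made up. A row lasts 1/8 s, in which the tool goes at most 62.5 mm and 10.7 degrees, less where a joint would pass 70% of its speed; a pose out of reach is approached as far as the arm can. A call with a gripper value outside its range is refused whole. The fingers move at their own pace and stop on an object; "newtons" is the grip in N (left out, the last holds). Time passes only in rows, so rows that do not move let the fingers close. It gives the time, the measured TCP pose, the force and the opening at its end, in the units of the state.
- bot.observe(): the state, without advancing time (a new reading comes with each control period).
- bot.capture(name): name is "scene" or "top" or "wrist"; returns a dict with "color" (480x640x3 uint8, red, green, blue), "z_map" (480x640 float32, m along the optical axis (not along the pixel's ray), 0 where there is no reading), "intrinsics" (3x3 intrinsics, pixels), "eye" and "attitude" of the camera in the world. Camera axes: x right, y down, z forward; pixel columns grow to the right and rows downward; lengths in m; the calibration is good to about 2 mm. A picture is of the moment at which its call begins.
- bot.hand_in(): hands the job in, once; it reports no verdict.
The state is a dict: "time": time; "q": joint angles; "qd": joint speeds; "joint_efforts": joint torques, N m; "tool_pos": TCP position; "tool_rot": TCP orientation; "force": force on the tool from outside, world axes, zero at the start; "moment": the same for the moment, N m; "width": opening from 0.0 (shut) to 1.0 (fully open).
Only numpy, scipy, OpenCV 4.12 (cv2) and the standard library are available. Lean on these libraries where they do the work, as an engineer would, in place of code of your own. Each camera call takes 0.05 s, during which the arm holds its last target. There are 200 camera calls.

## Working session

There is one attempt and no reset: what is moved stays moved. The work goes in short steps, Python scripts to look and compute and a tool call to move; the robot and the scene stay as the last step left them, time stands still between calls to the robot, and variables do not carry over. Pictures are saved under pics/ and viewed, about 8 in all and at most 12, crops included, and the job is handed in when it is done.

Besides the shell and the picture viewer there is one more tool, called after ">>>" in YAML: its name, and indented under it one key for each argument. move_arm: Moves the arm, as the interface text tells. Its arguments: {"type":"object","properties":{"series":{"type":"array","items":{"type":"array","items":{"type":"number"}}},"newtons":{"type":"number"}},"required":["series"]}

```bash
mkdir -p pics; cat > h.py <<'E'
from bench import bot
import numpy as np, cv2
def R(c):
    a=np.array(c["attitude"],float)
    if a.shape==(3,3): return a
    from scipy.spatial.transform import Rotation as Ro
    return Ro.from_quat(a.ravel()).as_matrix()
def cloud(c):
    z=c["z_map"];K=np.array(c["intrinsics"]);v,u=np.mgrid[0:480,0:640]
    p=np.stack([(u-K[0,2])/K[0,0]*z,(v-K[1,2])/K[1,1]*z,z],-1)
    P=p@R(c).T+np.array(c["eye"]); P[z==0]=np.nan
    return P
def proj(c,p):
    q=(np.array(p)-np.array(c["eye"]))@R(c);K=np.array(c["intrinsics"])
    return q[...,:2]/q[...,2:]*[K[0,0],K[1,1]]+[K[0,2],K[1,2]]
def save(n,im): cv2.imwrite(f"pics/{n}.png",im[...,::-1])
E
python3 - <<'E'
from h import *
for n in ("scene","top"):
    c=bot.capture(n);save(n+"0",c["color"]);np.save(n+".npy",c,allow_pickle=True);print(n,c["eye"],c["attitude"],c["intrinsics"])
print(bot.observe())
E
```

```text
scene [1.04084269 0.42232574 0.90083486] [ 0.37722826  0.85731432 -0.31838883 -0.14608059] [[504.58148191   0.         323.74947946]
 [  0.         504.58148191 244.3082057 ]
 [  0.           0.           1.        ]]
top [ 0.41675095 -0.01971079  1.21991344] [-0.70098562  0.71209527 -0.03587131  0.01589773] [[434.55296718   0.         326.32915473]
 [  0.         434.55296718 241.45695738]
 [  0.           0.           1.        ]]
{'time': 0.1, 'q': array([-1.34552044,  0.4178933 , -0.01030919,  1.6140729 ,  0.00470725,
        1.1106846 , -0.05300442]), 'qd': array([ 0.00055226, -0.00227627, -0.00186002, -0.00128495,  0.00069189,
        0.00140527,  0.00045358]), 'joint_efforts': array([ 1.96901099e-03, -8.65809917e+01,  6.80489112e-01, -4.35639703e+01,
        1.91851775e-02,  4.90047139e-03,  6.84904720e-06]), 'tool_pos': array([0.16469657, 0.60262394, 0.24175316]), 'tool_rot': array([ 1.32986643e-01,  9.91117695e-01, -5.16648998e-04, -2.56822393e-05]), 'force': array([-0.46866589, -0.76324866,  0.00257791]), 'moment': array([-0.00447114, -0.013806  ,  0.02654283]), 'width': 0.999749932995897}
```

View pics/top0.png

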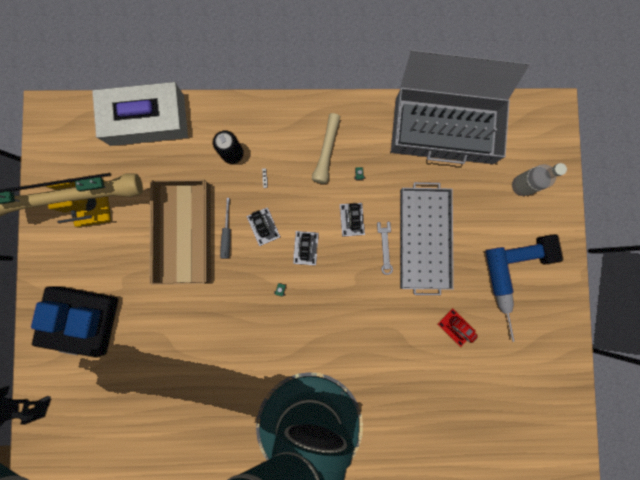

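View pics/scene0.png

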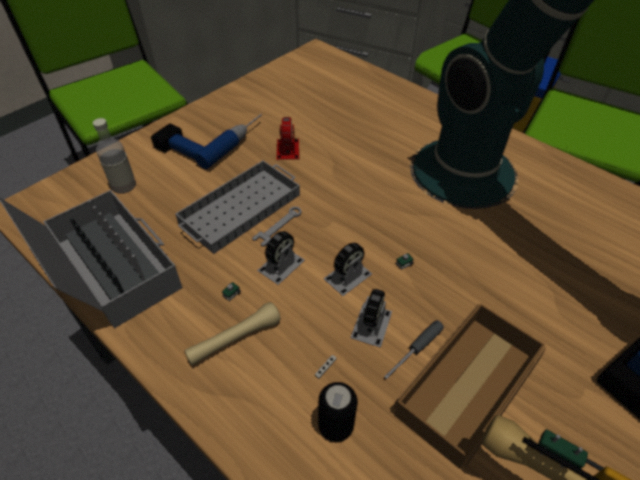

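Top view: three castors at about px (263,226), (306,247) and (352,218). The red look-alike at (458,327) is not meant. Tray is at (426,240), carton at (181,232). Possible confusions are the green clamps at (360,173) and (280,290), and the grey open case at (450,125), which is not the perforated tray.

```bash
python3 - <<'E'
from h import *
c=np.load("top.npy",allow_pickle=True).item();P=cloud(c);I=c["color"]
out=I.copy()
for n,(u,v) in dict(L=(263,226),M=(306,247),Rr=(352,218)).items():
    W=P[v-26:v+26,u-26:u+26].reshape(-1,3)
    T=W[(W[:,2]>.05)]
    m=T[:,:2].mean(0);r=cv2.minAreaRect((T[:,:2]*1000).astype(np.float32))
    top=W[W[:,2]>W[:,2].max()-.012]
    # plate: bright grey
    hsv=cv2.cvtColor(I[v-26:v+26,u-26:u+26],cv2.COLOR_RGB2HSV).reshape(-1,3)
    pl=(hsv[:,1]<50)&(hsv[:,2]>90)&(W[:,2]<.012)
    pr=cv2.minAreaRect((W[pl][:,:2]*1000).astype(np.float32))
    print(n,"zmax",W[:,2].max(),"wheel",r,"topmean",top.mean(0),len(top),"plate",pl.sum(),pr,np.median(W[pl][:,2]))
hsv=cv2.cvtColor(I,cv2.COLOR_RGB2HSV)
for n,(x0,x1,y0,y1,zlo,zhi) in dict(tray=(395,458,180,298,.022,.045),carton=(145,218,172,292,.045,.07)).items():
    W=P[y0:y1,x0:x1].reshape(-1,3);k=(W[:,2]>zlo)&(W[:,2]<zhi)
    r=cv2.minAreaRect((W[k][:,:2]*1000).astype(np.float32));print(n,k.sum(),r,np.median(W[k][:,2]), "floor",np.median(W[W[:,2]<.015][:,2]))
for n,(u,v) in dict(can=(229,147),driver=(226,235),spanner=(386,245),bp=(265,178),cn=(280,290),cf=(360,173),bone=(321,175)).items(): print(n,P[v,u].round(3))
def crop(a): return cv2.resize(a[150:300,210:410],(800,600),interpolation=cv2.INTER_CUBIC)
save("crop1",crop(I))
E
```

```text
L zmax nan wheel ((550.9002075195312, 121.44523620605469), (74.06514739990234, 40.2111701965332), 21.266956329345703) topmean [nan nan nan] 0 plate 242 ((551.8427734375, 122.70906829833984), (92.41622924804688, 63.642478942871094), 22.370813369750977) 0.0016843822061651803
M zmax nan wheel ((488.34185791015625, 3.9786081314086914), (37.57482147216797, 71.55548095703125), 88.34062194824219) topmean [nan nan nan] 0 plate 272 ((489.5708923339844, 3.9435462951660156), (63.83651351928711, 91.68768310546875), 84.7732162475586) 0.0015432064793761135
Rr zmax nan wheel ((566.3380737304688, -128.2732391357422), (71.98126983642578, 38.11724090576172), 2.7853076457977295) topmean [nan nan nan] 0 plate 287 ((568.8577270507812, -147.19546508789062), (90.23368072509766, 101.88218688964844), 2.707014560699463) 0.0019152297233717697
tray 706 ((510.86712646484375, -332.701171875), (141.90013122558594, 311.5823669433594), 88.53826141357422) 0.03179470078077529 floor 0.0012870436682935749
carton 1169 ((535.0715942382812, 341.8799743652344), (280.36944580078125, 151.20321655273438), 0.3624301850795746) 0.05702632639831595 floor 0.0015895426996070938
can [0.743 0.194 0.122]
driver [0.527 0.222 0.019]
spanner [ 0.493 -0.222  0.006]
bp [0.687 0.115 0.008]
cn [0.373 0.074 0.031]
cf [ 0.693 -0.151  0.032]
bone [nan nan nan]<stdin>:13: RuntimeWarning: Mean of empty slice.
  ret = um.true_divide(
```

View pics/crop1.png

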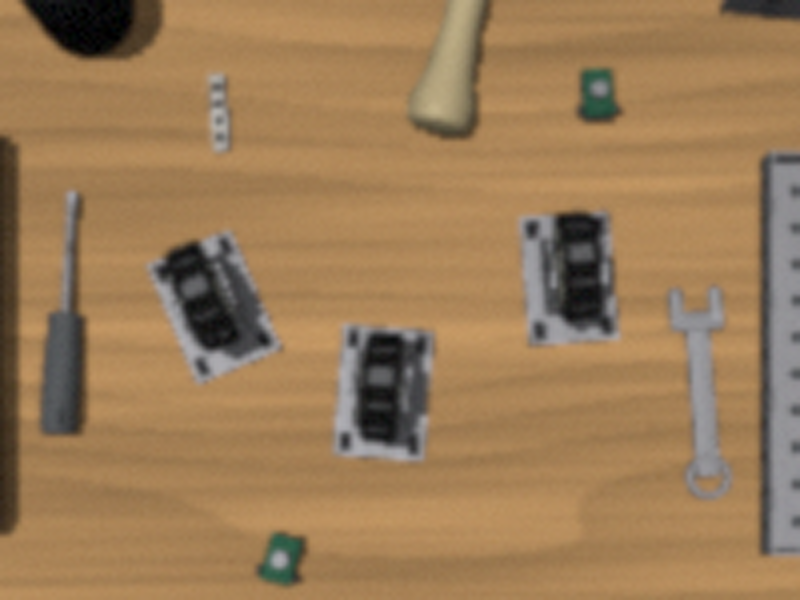

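Crop confirms three black/grey castors, with the wide light tread cut visible on each, and the red one is outside the crop. Heading for the left castor (L) with fingers shut.

>>> move_arm:
  series:
    - [1, 32.2, -44.8, -7, 0, 0, 0.06]
    - [1, 32.2, -44.8, -7, 0, 0, 0.06]
    - [1, 32.2, -44.8, -7, 0, 0, 0.06]
    - [1, 32.2, -44.8, -7, 0, 0, 0.06]
    - [1, 32.2, -44.8, -7, 0, 0, 0.06]
    - [1, 32.2, -44.8, -7, 0, 0, 0.06]
    - [1, 32.2, -44.8, -7, 0, 0, 0.06]
    - [1, 32.2, -44.8, -7, 0, 0, 0.06]
    - [1, 32.2, -44.8, -7, 0, 0, 0.06]
    - [1, 32.2, -44.8, -7, 0, 0, 0.06]
    - [1, 32.2, -44.8, -7, 0, 0, 0.06]
    - [1, 0, 0, 0, 0, 0, 0]
  newtons: 30

```text
time: 1.6
tool_pos: [0.5203, 0.1059, 0.1645]
tool_rot: [-0.193, 0.981, -0.001, -0.0]
force: [-0.7, 0.8, 0.1]
width: 0.001
```

```bash
cat >> h.py <<'E'
def st():
    s=bot.observe();q=s["tool_rot"]
    from scipy.spatial.transform import Rotation as Ro
    M=Ro.from_quat(q).as_matrix()
    print("t%.2f"%s["time"],(s["tool_pos"]*1000).round(1),"jaw",np.degrees(np.arctan2(M[1,1],M[0,1])).round(1),"tilt",M[:,2].round(3),"F",s["force"].round(2),"w",round(s["width"],3),"q1,q7",s["q"][[0,6]].round(2)); return s
E
python3 - <<'E'
from h import *
st()
c=bot.capture("wrist");save("w1",c["color"]);P=cloud(c)
W=P.reshape(-1,3)
print(c["eye"]);k=(W[:,2]>.04)&(W[:,2]<.115)&(abs(W[:,0]-.55)<.08)&(abs(W[:,1]-.122)<.07)
print(k.sum(),W[k].mean(0), np.percentile(W[k][:,2],[50,90,99]),cv2.minAreaRect((W[k][:,:2]*1000).astype(np.float32)))
E
```

```text
t1.60 [520.3 105.9 164.5] jaw 112.2 tilt [-0.    -0.002 -1.   ] F [-0.72  0.78  0.08] w 0.001 q1,q7 [-0.41  1.77]
[0.45604605 0.07968765 0.29702871]
3707 [0.52835101 0.11315716 0.07885845] [0.08140105 0.09407062 0.09729664] ((534.7025756835938, 116.57376098632812), (43.133636474609375, 41.241127014160156), 18.377843856811523)
```

View pics/w1.png

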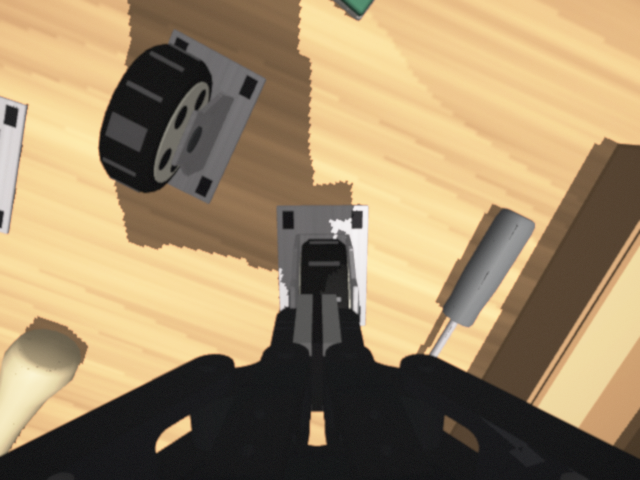

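The fingers line up laterally with castor L's plate (plate centre px x≈322, fingertips ≈318). Descending beside the wheel and starting the stroke.

>>> move_arm:
  series:
    - [1, -1, 3, -27, 0, 0, 0]
    - [1, 0, 0, -27, 0, 0, 0]
    - [1, 0, 0, 0, 0, 0, 0]
    - [1, 9.2, 3.8, 0, 0, 0, 0]
    - [1, 9.2, 3.8, 0, 0, 0, 0]
    - [1, 9.2, 3.8, 0, 0, 0, 0]

```text
time: 2.4
tool_pos: [0.5467, 0.1251, 0.112]
tool_rot: [-0.195, 0.981, 0.0, 0.001]
force: [0.8, -0.1, 0.0]
width: -0.002
```

>>> move_arm:
  series:
    - [1, -26.5, -14.5, 0, 0, 0, 0]
    - [1, 0, 0, -3.5, 0, 0, 0]
    - [1, 0, 0, 0, 0, 0, 0]
    - [1, 9.2, 3.8, 0, 0, 0, 0]
    - [1, 9.2, 3.8, 0, 0, 0, 0]
    - [1, 9.2, 3.8, 0, 0, 0, 0]

```text
time: 3.15
tool_pos: [0.5483, 0.1221, 0.1083]
tool_rot: [-0.195, 0.981, 0.0, 0.001]
force: [-0.5, 0.9, 8.8]
width: 0.001
```

>>> move_arm:
  series:
    - [1, 11, 4.6, 0, 0, 0, 0]
    - [1, 13, 5.4, 0, 0, 0, 0]
    - [1, 13, 5.4, 0, 0, 0, 0]
    - [1, 13, 5.4, 10, 0, 0, 0]

```text
time: 3.65
tool_pos: [0.5971, 0.1425, 0.117]
tool_rot: [-0.195, 0.981, -0.0, -0.001]
force: [0.3, 0.1, 0.3]
width: 0.001
```

```bash
cat >> h.py <<'E'
def spin(name,tag,x,y,n=5,gap=1,half=28):
    fr=[]
    for i in range(n): fr.append((bot.capture(name)))
    u,v=proj(fr[0],[x,y,.09]).round().astype(int)
    cs=[cv2.resize(f["color"][max(v-half,0):v+half,max(u-half,0):u+half],(260,260),interpolation=cv2.INTER_CUBIC) for f in fr]
    g=[c.astype(float).mean(2) for c in cs]
    print("diffs",[round(float(abs(g[i+1]-g[i]).mean()),2) for i in range(n-1)])
    k=[0,n//2,n-1]; save(tag,np.hstack([cs[i] for i in k]))
E
python3 - <<'E'
from h import *
st(); spin("scene","s1",.552,.123,6)
E
```

```text
t3.65 [597.1 142.5 117. ] jaw 112.5 tilt [-0.002 -0.001 -1.   ] F [0.27 0.09 0.35] w 0.001 q1,q7 [-0.41  1.77]
diffs [2.39, 2.24, 2.3, 2.2, 2.15]
```

View pics/s1.png

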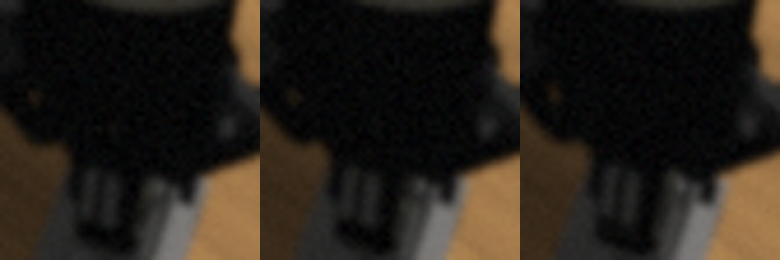

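The hand hides the wheel from the scene camera. The wrist camera looks back over it, so I'll use that.

```bash
python3 - <<'E'
from h import *
spin("wrist","s2",.552,.123,6,half=80); st()
E
```

```text
diffs [4.83, 5.23, 5.68, 4.98, 4.74]
t4.25 [596.5 142.1 117.7] jaw 112.5 tilt [-0. -0. -1.] F [ 1.01  0.63 -0.35] w 0.0 q1,q7 [-0.41  1.77]
```

View pics/s2.png

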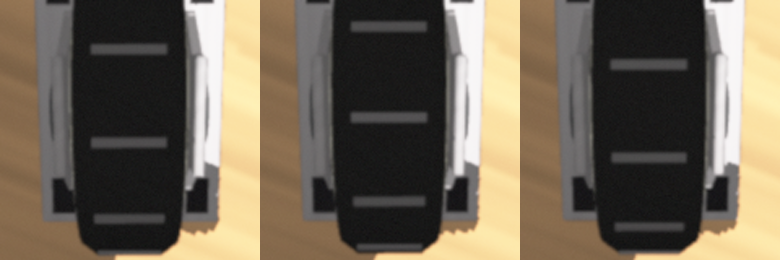

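Tread cuts clearly shift between frames with the finger away, so L runs free and goes in the tray. Now gripping L.

>>> move_arm:
  series:
    - [0, 0, 0, 35, 0, 0, 0]
    - [0, -22, -10, 0, 0, 0, 0]
    - [0, -22.5, -10, 0, 0, 0, 0]
    - [0, 0, 0, 0, 0, 0, 0]
    - [0, 0, 0, -33, 0, 0, 0]
    - [0, 0, 0, -33, 0, 0, 0]
    - [0, 0, 0, -33, 0, 0, 0]
    - [0, 0, 0, 0, 0, 0, 0]
    - [1, 0, 0, 0, 0, 0, 0]
    - [1, 0, 0, 0, 0, 0, 0]
    - [1, 0, 0, 0, 0, 0, 0]
    - [1, 0, 0, 0, 0, 0, 0]
  newtons: 50

```text
time: 5.75
tool_pos: [0.5528, 0.1224, 0.0549]
tool_rot: [-0.195, 0.981, 0.0, 0.001]
force: [-1.6, -0.4, 9.0]
width: 0.438
```

>>> move_arm:
  series:
    - [1, 0, 0, 25, 0, 0, 0]
    - [1, 0, 0, 50, 0, 0, 0]
    - [1, 0, 0, 55, 0, 0, 0]
    - [1, 0, 0, 0, 0, 0, 0]

```text
time: 6.25
tool_pos: [0.554, 0.1226, 0.188]
tool_rot: [-0.195, 0.981, 0.0, 0.004]
force: [0.3, -0.0, -4.3]
width: 0.439
```

>>> move_arm:
  series:
    - [1, 3.9, -41.6, 0, 0, 0, -0.1785]
    - [1, 3.9, -41.6, 0, 0, 0, -0.1785]
    - [1, 3.9, -41.6, 0, 0, 0, -0.1785]
    - [1, 3.9, -41.6, 0, 0, 0, -0.1785]
    - [1, 3.9, -41.6, 0, 0, 0, -0.1785]
    - [1, 3.9, -41.6, 0, 0, 0, -0.1785]
    - [1, 3.9, -41.6, 0, 0, 0, -0.1785]
    - [1, 3.9, -41.6, 0, 0, 0, -0.1785]
    - [1, 3.9, -41.6, 0, 0, 0, -0.1785]
    - [1, 3.9, -41.6, 0, 0, 0, -0.1785]
    - [1, 3.9, -41.6, 0, 0, 0, -0.1785]
    - [1, 0, 0, 0, 0, 0, 0]

```text
time: 7.75
tool_pos: [0.5934, -0.3388, 0.1822]
tool_rot: [0.709, 0.705, -0.002, -0.0]
force: [-1.2, 0.3, -4.3]
width: 0.435
```

```bash
python3 - <<'E'
from h import *
st()
c=bot.capture("top");save("t2",c["color"][150:330,330:480].repeat(3,0).repeat(3,1))
E
```

```text
t7.75 [ 593.4 -338.8  182.2] jaw -0.4 tilt [-0.003 -0.002 -1.   ] F [-1.16  0.33 -4.32] w 0.435 q1,q7 [0.03 0.8 ]
```

View pics/t2.png

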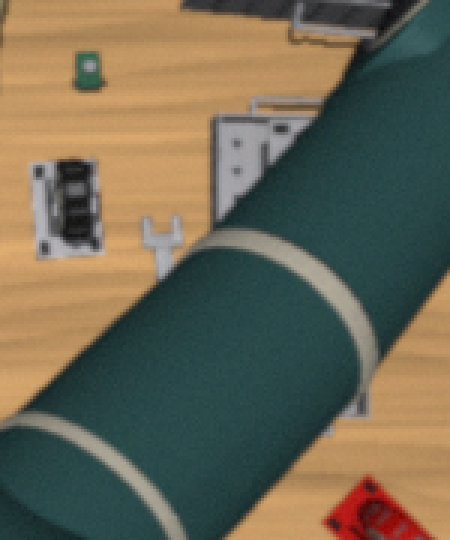

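Weight held (−4.3 N), hand over the tray, though the arm hides most of it. Lowering.

>>> move_arm:
  series:
    - [1, 2, 4, -40, 0, 0, 0]
    - [1, 0, 0, -40, 0, 0, 0]
    - [1, 0, 0, -25, 0, 0, 0]
    - [1, 0, 0, -12, 0, 0, 0]
    - [1, 0, 0, -4, 0, 0, 0]
    - [1, 0, 0, 0, 0, 0, 0]

```text
time: 8.55
tool_pos: [0.5974, -0.3314, 0.0634]
tool_rot: [0.707, 0.707, 0.0, 0.0]
force: [-0.3, 0.3, -3.2]
width: 0.438
```

>>> move_arm:
  series:
    - [1, 0, 0, -2, 0, 0, 0]
    - [1, 0, 0, -2, 0, 0, 0]
    - [1, 0, 0, -1, 0, 0, 0]
    - [1, 0, 0, 0, 0, 0, 0]

```text
time: 9.05
tool_pos: [0.5972, -0.3314, 0.0581]
tool_rot: [0.707, 0.707, 0.0, 0.0]
force: [-0.9, 2.4, 2.6]
width: 0.437
```

>>> move_arm:
  series:
    - [0.4, 0, 0, 0, 0, 0, 0]
    - [0.4, 0, 0, 0, 0, 0, 0]
    - [0.4, 0, 0, 10, 0, 0, 0]
    - [0.4, 0, 0, 40, 0, 0, 0]
    - [0.4, 0, 0, 50, 0, 0, 0]

```text
time: 9.68
tool_pos: [0.5967, -0.3313, 0.1589]
tool_rot: [0.707, 0.707, -0.0, -0.0]
force: [-0.4, -0.3, 0.6]
width: 0.599
```

>>> move_arm:
  series:
    - [1, -6.8, 20.1, 0, 0, 0, 0.1625]
    - [1, -6.8, 20.1, 0, 0, 0, 0.1625]
    - [1, -6.8, 20.1, 0, 0, 0, 0.1625]
    - [1, -6.8, 20.1, 0, 0, 0, 0.1625]
    - [1, -6.8, 20.1, 0, 0, 0, 0.1625]
    - [1, -6.8, 20.1, 0, 0, 0, 0.1625]
    - [1, -6.8, 20.1, 0, 0, 0, 0.1625]
    - [1, -6.8, 20.1, 0, 0, 0, 0.1625]
    - [1, -6.8, 20.1, 0, 0, 0, 0.1625]
    - [1, -6.8, 20.1, 0, 0, 0, 0.1625]
    - [1, 0, 0, 0, 0, 0, 0]

```text
time: 11.05
tool_pos: [0.5291, -0.1295, 0.1586]
tool_rot: [-0.029, 1.0, 0.0, 0.0]
force: [1.4, 0.2, -0.7]
width: 0.001
```

```bash
python3 - <<'E'
from h import *
st()
c=bot.capture("top");P=cloud(c);save("t3",cv2.resize(c["color"][150:300,280:480],(800,600),interpolation=cv2.INTER_CUBIC))
W=P[178:300,392:460].reshape(-1,3);T=W[(W[:,2]>.06)&(W[:,2]<.115)];print(len(T),np.nanpercentile(T[:,2],[50,98]),cv2.minAreaRect((T[:,:2]*1000).astype(np.float32)) if len(T) else 0)
E
```

```text
t11.05 [ 529.1 -129.5  158.6] jaw 93.3 tilt [ 0.001  0.    -1.   ] F [ 1.39  0.17 -0.66] w 0.001 q1,q7 [-0.06  1.94]
358 [0.09235063 0.10361595] ((596.6356811523438, -327.65325927734375), (72.32402038574219, 38.896244049072266), 88.58189392089844)
```

View pics/t3.png

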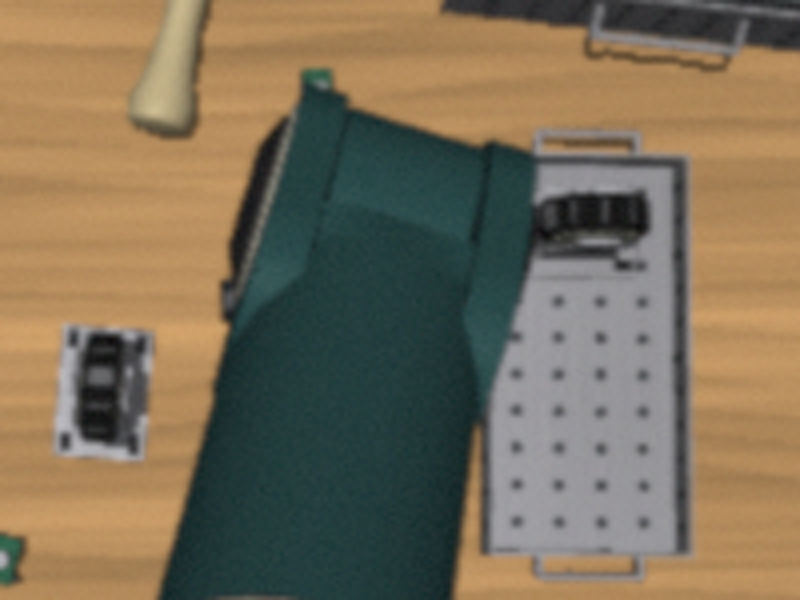

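L stands upright at the far end of the tray (wheel top 0.103 m). Now stroking the right castor (R).

>>> move_arm:
  series:
    - [1, 0, 1, -25, 0, 0, 0]
    - [1, 0, 0, -25.3, 0, 0, 0]
    - [1, 0, 0, 0, 0, 0, 0]
    - [1, 10, 0.5, 0, 0, 0, 0]
    - [1, 10, 0.5, 0, 0, 0, 0]
    - [1, 12, 0.5, 0, 0, 0, 0]

```text
time: 11.85
tool_pos: [0.5627, -0.1281, 0.1086]
tool_rot: [-0.027, 1.0, -0.0, 0.001]
force: [0.3, 0.1, 7.8]
width: 0.001
```

>>> move_arm:
  series:
    - [1, 13, 0.6, 0, 0, 0, 0]
    - [1, 14, 0.6, 0, 0, 0, 0]
    - [1, 14, 0.6, 0, 0, 0, 0]
    - [1, 14, 0.6, 10, 0, 0, 0]

```text
time: 12.35
tool_pos: [0.6166, -0.1254, 0.117]
tool_rot: [-0.027, 1.0, 0.0, -0.001]
force: [0.1, 0.6, 0.1]
width: 0.001
```

```bash
python3 - <<'E'
from h import *
spin("wrist","s3",.568,-.128,6,half=80); st()
E
```

```text
diffs [7.94, 6.95, 7.39, 6.74, 5.93]
t12.65 [ 615.5 -125.6  117. ] jaw 93.1 tilt [-0.001 -0.    -1.   ] F [ 0.05 -0.31  0.11] w -0.003 q1,q7 [-0.05  1.93]
```

View pics/s3.png

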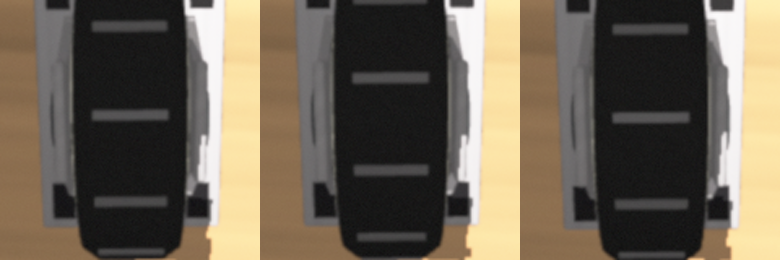

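R also runs free (cuts shift between frames), so it goes in the tray's middle slot.

>>> move_arm:
  series:
    - [0, 0, 0, 35, 0, 0, 0]
    - [0, -24, -1, 0, 0, 0, 0]
    - [0, -24, -1.5, 0, 0, 0, 0]
    - [0, 0, 0, 0, 0, 0, 0]
    - [0, 0, 0, -33, 0, 0, 0]
    - [0, 0, 0, -33, 0, 0, 0]
    - [0, 0, 0, -32, 0, 0, 0]
    - [0, 0, 0, 0, 0, 0, 0]
    - [1, 0, 0, 0, 0, 0, 0]
    - [1, 0, 0, 0, 0, 0, 0]
    - [1, 0, 0, 0, 0, 0, 0]
    - [1, 0, 0, 0, 0, 0, 0]

```text
time: 14.15
tool_pos: [0.5687, -0.1281, 0.0556]
tool_rot: [-0.027, 1.0, -0.0, 0.001]
force: [-1.2, 0.4, 8.1]
width: 0.439
```

>>> move_arm:
  series:
    - [1, 0, 0, 20, 0, 0, 0]
    - [1, 0, 0, 45, 0, 0, 0]
    - [1, 0, 0, 50, 0, 0, 0]
    - [1, 0, 0, 0, 0, 0, 0]

```text
time: 14.65
tool_pos: [0.5698, -0.1285, 0.1743]
tool_rot: [-0.027, 1.0, -0.0, 0.003]
force: [-1.0, 0.4, -5.0]
width: 0.435
```

>>> move_arm:
  series:
    - [1, -5.8, -20.4, 0, 0, 0, -0.1625]
    - [1, -5.8, -20.4, 0, 0, 0, -0.1625]
    - [1, -5.8, -20.4, 0, 0, 0, -0.1625]
    - [1, -5.8, -20.4, 0, 0, 0, -0.1625]
    - [1, -5.8, -20.4, 0, 0, 0, -0.1625]
    - [1, -5.8, -20.4, 0, 0, 0, -0.1625]
    - [1, -5.8, -20.4, 0, 0, 0, -0.1625]
    - [1, -5.8, -20.4, 0, 0, 0, -0.1625]
    - [1, -5.8, -20.4, 0, 0, 0, -0.1625]
    - [1, -5.8, -20.4, 0, 0, 0, -0.1625]
    - [1, 0, 0, 0, 0, 0, 0]

```text
time: 16.02
tool_pos: [0.5089, -0.3332, 0.1692]
tool_rot: [0.708, 0.706, -0.001, -0.0]
force: [0.7, 0.4, -3.6]
width: 0.432
```

>>> move_arm:
  series:
    - [1, 0, 0, -40, 0, 0, 0]
    - [1, 0, 0, -40, 0, 0, 0]
    - [1, 0, 0, -20, 0, 0, 0]
    - [1, 0, 0, -9, 0, 0, 0]
    - [1, 0, 0, 0, 0, 0, 0]

```text
time: 16.65
tool_pos: [0.5103, -0.3321, 0.0609]
tool_rot: [0.707, 0.707, 0.0, 0.0]
force: [0.5, 1.2, -4.1]
width: 0.434
```

>>> move_arm:
  series:
    - [1, 0, 0, -1.5, 0, 0, 0]
    - [1, 0, 0, -1.5, 0, 0, 0]
    - [1, 0, 0, 0, 0, 0, 0]

```text
time: 17.02
tool_pos: [0.5106, -0.3322, 0.0587]
tool_rot: [0.707, 0.707, 0.0, 0.001]
force: [-2.4, 2.8, 10.2]
width: 0.436
```

>>> move_arm:
  series:
    - [0.4, 0, 0, 0, 0, 0, 0]
    - [0.4, 0, 0, 0, 0, 0, 0]
    - [0.4, 0, 0, 10, 0, 0, 0]
    - [0.4, 0, 0, 40, 0, 0, 0]
    - [0.4, 0, 0, 50, 0, 0, 0]

```text
time: 17.65
tool_pos: [0.5096, -0.3319, 0.1587]
tool_rot: [0.707, 0.707, -0.0, -0.001]
force: [1.0, -0.0, 0.5]
width: 0.603
```

>>> move_arm:
  series:
    - [1, -5.9, 34, 0, 0, 0, 0.148]
    - [1, -5.9, 34, 0, 0, 0, 0.148]
    - [1, -5.9, 34, 0, 0, 0, 0.148]
    - [1, -5.9, 34, 0, 0, 0, 0.148]
    - [1, -5.9, 34, 0, 0, 0, 0.148]
    - [1, -5.9, 34, 0, 0, 0, 0.148]
    - [1, -5.9, 34, 0, 0, 0, 0.148]
    - [1, -5.9, 34, 0, 0, 0, 0.148]
    - [1, -5.9, 34, 0, 0, 0, 0.148]
    - [1, -5.9, 34, 0, 0, 0, 0.148]
    - [1, 0, 0, 0, 0, 0, 0]

```text
time: 19.02
tool_pos: [0.451, 0.0098, 0.1581]
tool_rot: [0.043, 0.999, 0.0, 0.0]
force: [-0.0, 0.1, 0.0]
width: 0.003
```

```bash
python3 - <<'E'
from h import *
st()
c=bot.capture("top");P=cloud(c)
for n,v0,v1 in(("far",185,220),("mid",221,258)):
    W=P[v0:v1,398:455].reshape(-1,3);T=W[(W[:,2]>.06)&(W[:,2]<.115)];print(n,len(T),np.nanpercentile(T[:,2],[50,98]) if len(T) else 0,cv2.minAreaRect((T[:,:2]*1000).astype(np.float32)) if len(T) else 0)
E
```

```text
t19.02 [451.    9.8 158.1] jaw 85.1 tilt [ 0.001  0.001 -1.   ] F [-0.05  0.12  0.02] w 0.003 q1,q7 [-0.4  1.5]
far 358 [0.09222966 0.10331653] ((596.876220703125, -327.9020080566406), (39.057125091552734, 72.90628051757812), 2.2650811672210693)
mid 347 [0.09346124 0.10424573] ((510.925048828125, -330.3211364746094), (72.95940399169922, 37.72277069091797), 88.87932586669922)
```

Both castors stand in the tray with their tops at about 0.103 m, as expected. Stroking the middle castor (M).

>>> move_arm:
  series:
    - [1, 0, -2.2, -25, 0, 0, 0]
    - [1, 0, 0, -24.8, 0, 0, 0]
    - [1, 0, 0, 0, 0, 0, 0]
    - [1, 10, -0.9, 0, 0, 0, 0]
    - [1, 10, -0.9, 0, 0, 0, 0]
    - [1, 12, -1, 0, 0, 0, 0]

```text
time: 19.82
tool_pos: [0.4846, 0.0027, 0.1087]
tool_rot: [0.045, 0.999, 0.0, 0.001]
force: [-1.1, -2.9, 8.9]
width: 0.004
```

>>> move_arm:
  series:
    - [1, 13, -1.2, 0, 0, 0, 0]
    - [1, 14, -1.2, 0, 0, 0, 0]
    - [1, 14, -1.2, 0, 0, 0, 0]
    - [1, 14, -1.2, 10, 0, 0, 0]

```text
time: 20.32
tool_pos: [0.5387, -0.0019, 0.1174]
tool_rot: [0.045, 0.999, -0.0, -0.0]
force: [-0.4, -0.3, 0.1]
width: -0.001
```

```bash
python3 - <<'E'
from h import *
spin("wrist","s4",.4895,.004,6,half=80); st()
E
```

```text
diffs [11.02, 5.6, 6.65, 4.68, 2.67]
t20.62 [537.5  -1.8 117.3] jaw 84.8 tilt [-0.001 -0.    -1.   ] F [-0.61  0.36  0.03] w -0.002 q1,q7 [-0.31  1.59]
```

View pics/s4.png

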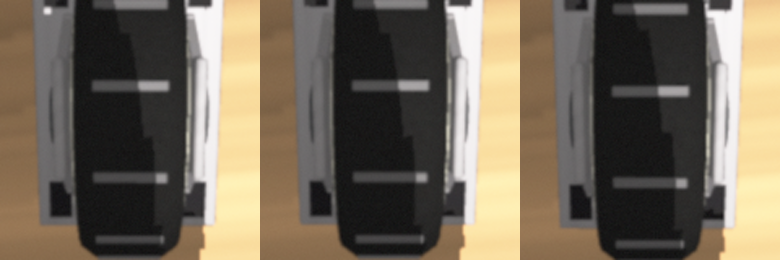

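Marks look still, with only a small drift common to the plate. I'll rule out aliasing with settled frames.

```bash
python3 - <<'E'
from h import *
spin("wrist","s5",.4895,.004,8,half=80); s=st()
fr=[bot.capture("wrist") for _ in range(5)]
u,v=proj(fr[0],[.4895,.004,.1]).round().astype(int);print(u,v)
for n,(a,b) in dict(wheel=(-20,20),plate=(42,60)).items():
    p=[f["color"][v-75:v+60,u+a:u+b].astype(float).mean((1,2)) for f in fr]
    print(n,[round(float(abs(p[i+1]-p[i]).max()),1) for i in range(4)],round(abs(p[4]-p[0]).max(),1))
E
```

```text
diffs [1.18, 1.29, 1.38, 1.34, 1.23, 1.14, 1.12]
t21.02 [538.   -1.8 117.6] jaw 84.8 tilt [ 0. -0. -1.] F [-0.01  0.28  0.12] w 0.0 q1,q7 [-0.31  1.59]
321 179
wheel [2.4, 8.9, 1.5, 1.6] 10.9
plate [2.7, 2.2, 1.6, 1.5] 3.5
```

Settled frame differences are at noise level (1.2, against 5–8 on the free wheels), so M binds. One more stroke makes the 0.6 rad sure.

>>> move_arm:
  series:
    - [1, 0, 0, 20, 0, 0, 0]
    - [1, -43, 4.6, 0, 0, 0, 0]
    - [1, -43.5, 4.6, 0, 0, 0, 0]
    - [1, 0, 0, -20, 0, 0, 0]
    - [1, 0, 0, -9, 0, 0, 0]
    - [1, 0, 0, 0, 0, 0, 0]
    - [1, 10, -0.9, 0, 0, 0, 0]
    - [1, 10, -0.9, 0, 0, 0, 0]
    - [1, 12, -1, 0, 0, 0, 0]

```text
time: 22.4
tool_pos: [0.4849, 0.0044, 0.1091]
tool_rot: [0.045, 0.999, 0.0, 0.0]
force: [-1.0, -0.8, 8.2]
width: 0.005
```

>>> move_arm:
  series:
    - [1, 13, -1.2, 0, 0, 0, 0]
    - [1, 14, -1.2, 0, 0, 0, 0]
    - [1, 14, -1.2, 0, 0, 0, 0]
    - [1, 14, -1.2, 10, 0, 0, 0]
    - [1, 0, 0, 0, 0, 0, 0]

```text
time: 23.02
tool_pos: [0.5397, -0.0004, 0.1189]
tool_rot: [0.045, 0.999, -0.0, 0.001]
force: [-0.8, 0.4, -0.9]
width: -0.001
```

```bash
python3 - <<'E'
from h import *
spin("wrist","s6",.4895,.004,8,half=110); st()
E
```

```text
diffs [5.24, 3.3, 1.85, 1.09, 1.22, 1.26, 1.32]
t23.43 [ 5.383e+02 -2.000e-01  1.185e+02] jaw 84.8 tilt [-0. -0. -1.] F [-0.06  0.35 -0.23] w -0.002 q1,q7 [-0.32  1.59]
```

View pics/s6.png

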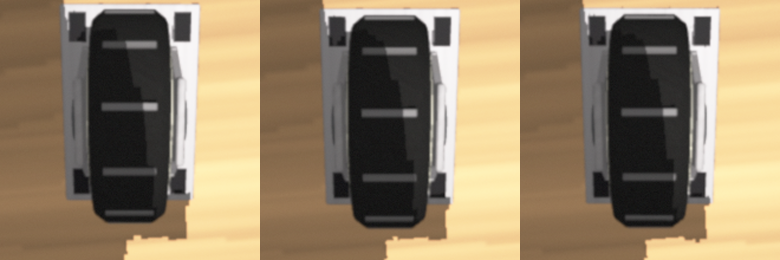

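M stopped dead again, and its wide cut has gone from the visible tread, so it has turned more than 1 rad. M goes in the carton.

>>> move_arm:
  series:
    - [0, 0, 0, 35, 0, 0, 0]
    - [0, -24.4, 2, 0, 0, 0, 0]
    - [0, -24.4, 2, 0, 0, 0, 0]
    - [0, 0, 0, 0, 0, 0, 0]
    - [0, 0, 0, -33, 0, 0, 0]
    - [0, 0, 0, -33, 0, 0, 0]
    - [0, 0, 0, -33, 0, 0, 0]
    - [0, 0, 0, 0, 0, 0, 0]
    - [1, 0, 0, 0, 0, 0, 0]
    - [1, 0, 0, 0, 0, 0, 0]
    - [1, 0, 0, 0, 0, 0, 0]
    - [1, 0, 0, 0, 0, 0, 0]

```text
time: 24.92
tool_pos: [0.4904, 0.0038, 0.0558]
tool_rot: [0.045, 0.999, 0.0, 0.001]
force: [-2.7, 0.3, 12.0]
width: 0.439
```

>>> move_arm:
  series:
    - [1, 0, 0, 20, 0, 0, 0]
    - [1, 0, 0, 45, 0, 0, 0]
    - [1, 0, 0, 55, 0, 0, 0]
    - [1, 0, 0, 0, 0, 0, 0]

```text
time: 25.42
tool_pos: [0.4915, 0.0039, 0.1784]
tool_rot: [0.045, 0.999, 0.001, 0.003]
force: [0.4, 0.4, -4.1]
width: 0.436
```

>>> move_arm:
  series:
    - [1, 4.5, 33.8, 0, 0, 0, -0.148]
    - [1, 4.5, 33.8, 0, 0, 0, -0.148]
    - [1, 4.5, 33.8, 0, 0, 0, -0.148]
    - [1, 4.5, 33.8, 0, 0, 0, -0.148]
    - [1, 4.5, 33.8, 0, 0, 0, -0.148]
    - [1, 4.5, 33.8, 0, 0, 0, -0.148]
    - [1, 4.5, 33.8, 0, 0, 0, -0.148]
    - [1, 4.5, 33.8, 0, 0, 0, -0.148]
    - [1, 4.5, 33.8, 0, 0, 0, -0.148]
    - [1, 4.5, 33.8, 0, 0, 0, -0.148]
    - [1, 0, 0, 0, 0, 0, 0]

```text
time: 26.8
tool_pos: [0.5336, 0.3444, 0.1729]
tool_rot: [0.706, 0.708, -0.001, -0.0]
force: [-0.1, 0.3, -4.6]
width: 0.442
```

```bash
python3 - <<'E'
from h import *
st()
c=np.load("top.npy",allow_pickle=True).item();P=cloud(c)
W=P[200:260,140:225]
for r in (0,20,40): print([ (int(1000*a),int(1000*b)) for a,b in W[r,::4,1:]])
E
```

```text
t26.80 [533.6 344.4 172.9] jaw 0.1 tilt [-0.001 -0.001 -1.   ] F [-0.1   0.27 -4.6 ] w 0.442 q1,q7 [-1.   -0.36]
[(466, -1), (454, -1), (443, 0), (409, 60), (408, 34), (408, 3), (398, 1), (386, 2), (375, 3), (364, 2), (354, 0), (343, 0), (330, 4), (321, -1), (309, 2), (298, 0), (272, 60), (267, 37), (265, -1), (253, 0), (242, -1), (231, -1)]
[(464, 1), (453, 0), (441, 2), (408, 61), (407, 35), (408, 3), (396, 6), (385, 3), (374, 3), (363, 3), (352, 3), (340, 7), (330, 3), (320, 1), (308, 2), (297, 2), (272, 59), (267, 35), (264, 1), (253, 0), (243, -2), (232, -3)]
[(464, -1), (453, -2), (442, -2), (407, 62), (409, 28), (406, 5), (396, 3), (387, -1), (373, 5), (363, 3), (354, -5), (341, 3), (331, 0), (319, 3), (308, 2), (297, 2), (273, 54), (267, 32), (265, -2), (253, 1), (242, 1), (226, 25)]
```

Carton walls lie at y≈272 and 408, so its centre is y≈340. Lowering.

>>> move_arm:
  series:
    - [1, 1, -4, -40, 0, 0, 0]
    - [1, 0, 0, -40, 0, 0, 0]
    - [1, 0, 0, -20, 0, 0, 0]
    - [1, 0, 0, -10, 0, 0, 0]
    - [1, 0, 0, 0, 0, 0, 0]

```text
time: 27.42
tool_pos: [0.536, 0.3377, 0.0649]
tool_rot: [0.707, 0.707, -0.0, 0.0]
force: [-0.1, 0.2, -3.5]
width: 0.441
```

>>> move_arm:
  series:
    - [1, 0, 0, -1.5, 0, 0, 0]
    - [1, 0, 0, -1, 0, 0, 0]
    - [1, 0, 0, 0, 0, 0, 0]

```text
time: 27.8
tool_pos: [0.5359, 0.3379, 0.0625]
tool_rot: [0.707, 0.707, 0.0, -0.0]
force: [-1.4, -0.2, -4.3]
width: 0.437
```

>>> move_arm:
  series:
    - [1, 0, 0, -1.5, 0, 0, 0]
    - [1, 0, 0, -1.2, 0, 0, 0]
    - [1, 0, 0, 0, 0, 0, 0]

```text
time: 28.18
tool_pos: [0.5358, 0.3379, 0.0598]
tool_rot: [0.707, 0.707, 0.0, -0.0]
force: [-3.1, -1.6, 5.1]
width: 0.437
```

Floor contact felt. Release, rise, and back away to y≈0 to clear the view.

>>> move_arm:
  series:
    - [0.4, 0, 0, 0, 0, 0, 0]
    - [0.4, 0, 0, 0, 0, 0, 0]
    - [0.4, 0, 0, 10, 0, 0, 0]
    - [0.4, 0, 0, 40, 0, 0, 0]
    - [0.4, 0, 0, 50, 0, 0, 0]
    - [0.4, -10, -50, 20, 0, 0, 0]
    - [0.4, -10, -55, 10, 0, 0, 0]
    - [0.4, -10, -55, 0, 0, 0, 0]
    - [0.4, -10, -55, 0, 0, 0, 0]
    - [0.4, -10, -55, 0, 0, 0, 0]
    - [0.4, -10, -55, 0, 0, 0, 0]
    - [0.4, 0, 0, 0, 0, 0, 0]

```text
time: 29.68
tool_pos: [0.4752, 0.009, 0.1904]
tool_rot: [0.709, 0.705, 0.001, 0.0]
force: [0.5, 0.5, -1.2]
width: 0.597
```

```bash
python3 - <<'E'
from h import *
st()
c=bot.capture("top");P=cloud(c);save("t9",c["color"])
for n,v0,v1,u0,u1 in(("far",185,220,398,455),("mid",221,258,398,455),("carton",205,260,155,207)):
    W=P[v0:v1,u0:u1].reshape(-1,3);T=W[(W[:,2]>.068)&(W[:,2]<.115)];print(n,len(T),np.nanpercentile(T[:,2],[50,98]) if len(T) else 0,cv2.minAreaRect((T[:,:2]*1000).astype(np.float32)) if len(T) else 0)
E
```

```text
t29.68 [475.2   9.  190.4] jaw -0.3 tilt [ 0.001  0.001 -1.   ] F [ 0.5   0.5  -1.18] w 0.597 q1,q7 [-0.68  0.11]
far 330 [0.0935184  0.10388786] ((597.0990600585938, -328.480224609375), (73.28543853759766, 37.767723083496094), 88.85643768310547)
mid 332 [0.09307199 0.1040831 ] ((510.81536865234375, -330.72039794921875), (72.79219818115234, 37.95452880859375), 89.1935043334961)
carton 351 [0.09365273 0.10477427] ((536.12109375, 337.1588134765625), (72.29761505126953, 37.25300979614258), 88.32872009277344)
```

View pics/t9.png

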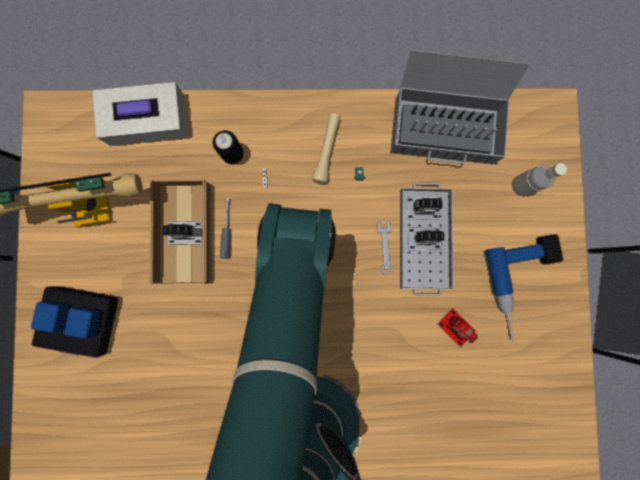

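Two castors stand in the tray (428,206) and (428,237), and one in the carton (183,232), all wheel up. The bystanders in view are where they were.

```bash
python3 -c "
from bench import bot
print(bot.hand_in())"
```

```text
the job is handed in; nothing more can be done
None
```

The job is handed in after about 30 s of robot time; hand-in gave no verdict.

| Castor (starting place) | Result | Put away |
|---|---|---|
| Left | Ran free: tread cuts kept moving after the stroke | Tray, far slot |
| Right | Ran free: tread cuts kept moving after the stroke | Tray, middle slot |
| Middle | Bound: stopped dead after each of two strokes, with frame changes back at noise level | Carton, centre |

- **Strokes:** the force readings during the strokes were 8–9 N, well under the 25 N limit. I did not measure the wheel angles directly. The two free wheels kept coasting after the finger left them, and the middle wheel's wide cut had moved out of view after its strokes, so I take all three as well past 0.6 rad.
- **Last check:** in the top camera all three castors stand upright. The wheel tops read 0.104–0.105 m, against the 0.103 m (tray) and 0.104 m (carton) expected. Their centres are within about 90 mm (x) and 6 mm (y) of their container's centre.
- **Bystanders:** by eye, those in view had not moved. The nearer clamp was hidden by the arm in the final picture, so I could not confirm it there. I never went low near it.
- **What failed:** my first pass over the left wheel was about 3 mm too high and did not touch it. The scene camera's view of the spin was blocked by the hand, so I used the wrist camera instead.

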